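# Isolate the bench supply and hold the switch cover over its box

### The arm

A 6-joint arm with a two-finger parallel gripper is mounted at the origin on the work surface. World frame = base frame: x ahead of the robot, y to its left, z up, the work surface at z = 0. Lengths are in m, angles in rad, forces in N, time in s.
With the tool pointing down it reaches from about 0.35 to 0.85 m from the base axis. Payload 8.1 kg.
Tool frame: the origin (TCP) lies midway between the tips of the shut fingers; the grasp point (between the pads) lies 19 mm behind it (robot.tcp_to_grasp is the distance from the TCP to the grasp point, in m); y points along the fingers, z is the direction in which the jaws open and shut, and the axes are right-handed (so a half turn about y gives the same grasp; the last joint's range is limited). The gripper opens to 85 mm and grips with 20 to 120 N. Pads are 22 mm wide; open, the fingers measure 114 mm over their backs; the gripper's body (76 mm by 85 mm) begins 54 mm behind the grasp point. The pads swing forward as they close: fully open they stand 13 mm farther back than shut.
Start: joints at [-1.392, 0.13, 1.488, -0, 1.523, -0.085], TCP at [0.156, -0.579, 0.231] pointing down, gripper open.
Joint ranges: [-2.96, 2.96], [-0.89, 2.26], [0.02, 2.5], [-1.34, 4.48], [0, 2.73], [-2.66, 2.66]. Speed limits (rad/s): [2.39, 2.39, 2.79, 3.14, 3.14, 3.14].

### API

Orientations are given as [roll, pitch, yaw] about the fixed x, y, z axes, in that order (R = Rz(yaw) Ry(pitch) Rx(roll)).
In Python, from rig import telemetry, optics, robot gives the robot as it stands.
- The arm moves only by the tool carry_out, never from a script. Its argument "rows" is a list of rows, each a list of 3 entries, a list of its own where there are three numbers: the shift along the tool's x, y, z in m, then the turn, a rotation vector about the tool's x, y, z in degrees, then the gripper command: -1 is shut, 1 is fully open, values between are in proportion. In form: [[[x, y, z], [wx, wy, wz], grip], ...]. A call has 1 to 8 rows; each row is the pose to reach, as a shift and turn from the pose commanded when the call began, along the tool's axes at that moment; what a row does not reach only later rows make up. A row lasts 1/10 s, in which the tool goes at most 50 mm and 8.59 degrees, less where a joint would pass 70% of its speed; a pose out of reach is approached as far as the arm can. A call with a gripper value outside its range is refused whole. The fingers move at their own pace and stop on an object; "force" is the grip in N (left out, the last holds). Time passes only in rows, so rows that repeat a pose let the fingers close. It gives the time, the measured TCP pose, the force and the opening at its end, in the units of the state.
- telemetry.get_state(): the state, without advancing time (a new reading comes with each control period).
- optics.grab_frame(name): name is "scene" or "top" or "wrist"; returns the picture (400x640x3 uint8, red, green, blue); there is no depth.
- optics.get_calibration(name): a dict with "fx", "fy", "cx", "cy" (pixels), "k1" (the pictures are not rectified: a ray, as slopes to the right and down, at radius r is drawn at 1 + k1 r^2 times it, then the intrinsics apply), "extrinsics" (4x4, takes a point from world to camera coordinates); the wrist camera has in their place "mount" (4x4, takes a point from camera to tool coordinates, whose origin is the TCP and whose axes are the tool frame's). Camera axes: x right, y down, z forward; pixel columns grow to the right and rows downward; lengths in m; the calibration is good to about 2 mm. A picture is of the moment at which its call begins: read the wrist's pose just before it. get_calibration takes no time and is no camera call.
- robot.close_job(): hands the job in, once; it reports no verdict.
The state is a dict: "t": time; "joint_pos": joint angles; "qd": joint speeds; "effort": joint torques, N m; "position": TCP position; "tcp_rot": TCP orientation; "contact_force": force on the tool from outside, world axes, zero at the start; "ft_torque": the same for the moment, N m; "width": finger opening in m.
Only numpy, scipy, OpenCV 4.12 (cv2) and the standard library are available. Lean on these libraries where they do the work, as an engineer would, in place of code of your own. Each camera call takes 0.05 s, during which the arm holds its last target.

### The job

Switch the bench isolator off: throw its red-balled lever all the way over to the white-dot side. Then pick up the aluminium cover plate by its button housing and hold it level over the open green switch box, about 15 mm (a finger's breadth) above the rim and not resting on it, turned so that each of its three holes is centred over its threaded hole and I can start the screws. Finish while still holding it there, motionless, and leave the other things on the bench where they are.

Things in the scene. Friction and masses are not known exactly. Their poses are not given: they have to be found in the camera images.
- isolator (a joint): angle of the isolator's lever, rad: 1.2 = fully on, 0 = fully off (end stops). It is stiff enough to stay wherever it is left; about 2 N at the ball moves it.
- isolator_pivot (a point): the lever's hinge point, 30 mm above the bench, on top of a yellow block 110 x 66 x 30 mm (its x, y, z) fixed to the bench. The lever swings in this frame's x-z plane, about its y axis: on, it leans 0.6 rad from the vertical to +x (over a green dot); off, 0.6 rad to -x (over a white dot). The off side is roughly the robot's side.
- isolator_tip (a point): centre of the red ball, 28 mm across, at the end of the lever's steel rod (12 mm thick), 80 mm from the hinge: 96 mm above the bench at either end of its swing, 110 mm in the middle.
- box: open green switch box fixed to the bench, 124 x 90 x 60 mm (its x, y, z), origin at the centre of its underside, walls 4 mm. Three round metal posts inside, flush with its rim, carry brass threaded holes (6 mm, black): two at its +x end, one at its -x end.
- box_hole0 (a point): mouth of the box's threaded hole 0, at rim height, 60 mm above the bench; in the box's frame at x, y = 48, 31 mm.
- box_hole1 (a point): mouth of the box's threaded hole 1, at rim height, 60 mm above the bench; in the box's frame at x, y = 48, -31 mm.
- box_hole2 (a point): mouth of the box's threaded hole 2, at rim height, 60 mm above the bench; in the box's frame at x, y = -48, 0 mm.
- plate: the loose cover plate (0.25 to 0.5 kg), lying right side up on the bench: aluminium, 124 x 90 x 5 mm (its x, y, z), origin at the centre of its underside, with three 12 mm screw holes (two at its +x end, one at its -x end) and, standing in the middle of its top, a grey button housing, 56 mm along x, 30 mm along y, 38 mm tall, with a green button toward the +x end and a red one toward the -x end of its top. The plate is carried by this housing, pinched across its 30 mm.
- plate_grip (a point): the point to grasp: inside the plate's button housing, on its centre line, 27 mm above the plate's underside, 22 mm above the plate's top face, 16 mm below the housing's top (the buttons stand 3 mm higher). Axes as the plate's.
- plate_hole0 (a point): centre of the plate's screw hole 0, at the plate's underside; in the plate's frame at x, y = 48, 31 mm. It belongs over threaded hole 0 of the box.
- plate_hole1 (a point): centre of the plate's screw hole 1, at the plate's underside; in the plate's frame at x, y = 48, -31 mm. It belongs over threaded hole 1 of the box.
- plate_hole2 (a point): centre of the plate's screw hole 2, at the plate's underside; in the plate's frame at x, y = -48, 0 mm. It belongs over threaded hole 2 of the box.
- bowl: bystander: pale wooden bowl, 156 mm across, 62 mm high, with two handles (264 mm over them), origin under its centre.
- mallet: bystander: wooden mallet lying on its side, 280 mm long, head 80 mm thick, head toward its +x.
- gouge: bystander: carving gouge with dark handle, 235 mm long, 24 mm thick, lying along its x.
- screwdriver: bystander: screwdriver lying along its x.
- screw_dish: bystander: small steel dish with three brass screws, 70 mm across, 18 mm high.
- cork_block: bystander: cork sanding block, 55 x 100 x 35 mm.
There are look-alikes about, which are no part of the job. Leave any purple look-alike of the part that bears isolator alone.

How it is judged:
By the outcome, as a careful person would: the job done as asked, in the order asked, and still so for the second after the job is handed in, while the arm keeps its last pose, push and grip.
It also fails if it takes over 61 s, if anything falls off the work surface, if the arm or the gripper's body presses on something with over 40 N, if the wrist force passes 120 N, or if a joint passes its speed limit or range.

## Working session

There is one attempt and no reset: what is moved stays moved. The work goes in short steps, Python scripts to look and compute and a tool call to move; the robot and the scene stay as the last step left them, time stands still between calls to the robot, and variables do not carry over. Pictures are saved under pics/ and viewed, and the job is handed in when it is done.

Besides the shell and the picture viewer there is one more tool, called as name([rows], argument=value, ...), one row to a line, values as JSON. carry_out: Moves the arm, as the interface text tells. Its arguments: {"type":"object","properties":{"rows":{"type":"array","items":{"type":"array"}},"force":{"type":"number"}},"required":["rows"]}

```bash
ls; mkdir -p pics
python3 - <<'E'
from rig import telemetry, optics, robot
import cv2
print(telemetry.get_state())
for n in ["scene","top","wrist"]:
    print(n,optics.get_calibration(n))
for n in ["scene","top"]:
    cv2.imwrite(f"pics/{n}0.png",optics.grab_frame(n)[:,:,::-1])
print(robot.tcp_to_grasp)
E
```

```text
pics
{'t': 0.0, 'joint_pos': array([-1.39236932e+00,  1.31195133e-01,  1.48927375e+00,  7.55854900e-06,
        1.52300437e+00, -8.53718202e-02]), 'qd': array([-1.11419522e-03, -1.07338854e-03, -1.58103010e-05, -1.83569903e-04,
        2.75446432e-04, -9.66924718e-04]), 'effort': array([-1.44336165e-03, -5.69403183e+01, -5.00551307e+01, -9.17232455e-05,
        1.49606389e-02, -6.53682105e-05]), 'position': array([ 0.1563923 , -0.57868857,  0.23022719]), 'tcp_rot': array([-1.57266943e+00,  1.67876381e-04, -2.87779435e+00]), 'contact_force': array([0.63821461, 0.34699997, 0.63135178]), 'ft_torque': array([-0.07018922, -0.0192353 , -0.02089361]), 'width': 0.08548122384902812}
scene {'fx': 421.8145703155301, 'fy': 421.8145703155301, 'cx': 310.3344962045073, 'cy': 195.39400884766815, 'k1': -0.050742898559308365, 'extrinsics': array([[ 0.24306529,  0.96995351, -0.010462  , -0.12476574],
       [ 0.76122126, -0.19742076, -0.61771129, -0.36057651],
       [-0.60121665,  0.14218028, -0.78633536,  1.9957864 ],
       [ 0.        ,  0.        ,  0.        ,  1.        ]])}
top {'fx': 445.69497
[... 166 characters left out ...]
0476959,  0.01234473],
       [-0.99173963,  0.02769893, -0.1252409 ,  0.52804054],
       [ 0.12505641, -0.00830209, -0.9921149 ,  1.32647218],
       [ 0.        ,  0.        ,  0.        ,  1.        ]])}
wrist {'fx': 291.9013733019461, 'fy': 291.9013733019461, 'cx': 312.175263238399, 'cy': 203.91212825533123, 'k1': -0.05548924229608594, 'mount': array([[-1.43338483e-04,  9.52734621e-01,  3.03803754e-01,
        -7.75290558e-02],
       [ 1.21372815e-03, -3.03803368e-01,  9.52733982e-01,
        -1.42835839e-01],
       [ 9.99999253e-01,  5.05298612e-04, -1.11281411e-03,
         1.47942925e-03],
       [ 0.00000000e+00,  0.00000000e+00,  0.00000000e+00,
         1.00000000e+00]])}
0.0187
```

View pics/top0.png

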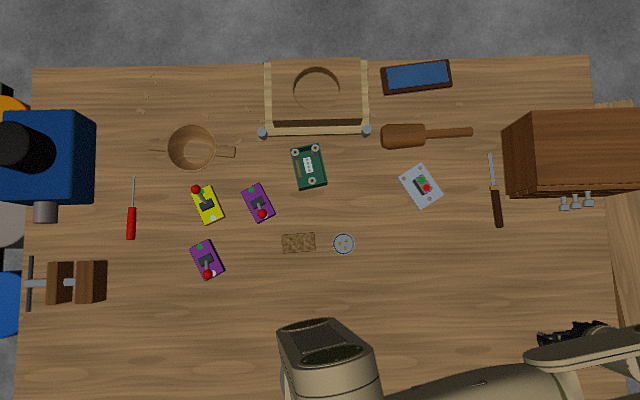

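View pics/scene0.png

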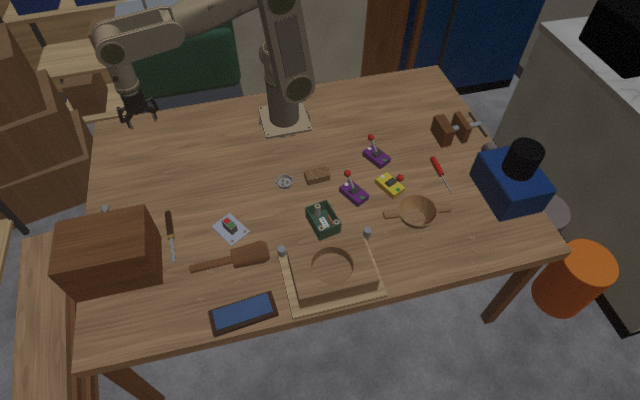

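The top picture shows the yellow isolator at (206,204) with its ball at (196,189), the box at (309,167) and the plate at (421,187). There are purple decoys at (258,202) and (207,260). I'll enlarge these areas to measure them.

```bash
cat > h.py <<'E'
import numpy as np, cv2
from scipy.optimize import least_squares
from scipy.spatial.transform import Rotation as R
from rig import telemetry, optics, robot
def cam(n, st=None):
    c=optics.get_calibration(n)
    if n=="wrist":
        T=np.eye(4); T[:3,:3]=R.from_euler('xyz',st['tcp_rot']).as_matrix(); T[:3,3]=st['position']
        E=np.linalg.inv(T@c['mount'])
    else: E=c['extrinsics']
    return c,E
def proj(n,P,st=None):
    c,E=cam(n,st); P=np.atleast_2d(P)
    p=P@E[:3,:3].T+E[:3,3]; s=p[:,:2]/p[:,2:]; s=s*(1+c['k1']*(s**2).sum(1,keepdims=True))
    return s*[c['fx'],c['fy']]+[c['cx'],c['cy']]
def back(n,uv,z,st=None):
    c,E=cam(n,st); out=[]
    for u in np.atleast_2d(uv):
        d=(u-[c['cx'],c['cy']])/[c['fx'],c['fy']]; s=d.copy()
        for _ in range(20): s=d/(1+c['k1']*(s@s))
        ray=E[:3,:3].T@np.r_[s,1]; o=-E[:3,:3].T@E[:3,3]
        out.append(o+ray*(z-o[2])/ray[2])
    return np.array(out)
def crop(src,dst,x0,y0,x1,y1,k):
    im=cv2.imread(src)[y0:y1,x0:x1]
    cv2.imwrite(dst,cv2.resize(im,None,fx=k,fy=k,interpolation=cv2.INTER_CUBIC))
def snap(n,f):
    st=telemetry.get_state(); im=optics.grab_frame(n)[:,:,::-1]; cv2.imwrite(f,im); return st
E
python3 - <<'E'
from h import *
crop('pics/top0.png','pics/t_iso.png',170,165,290,285,5)
crop('pics/top0.png','pics/t_bp.png',280,130,450,220,4.7)
crop('pics/scene0.png','pics/s_iso.png',320,140,440,220,6)
print(back('top',[[206,204],[309,167]],.05),back('top',[421,187],.02))
E
```

```text
[[0.51563184 0.329723   0.05      ]
 [0.62000318 0.01826551 0.05      ]] [[ 0.55344255 -0.32547831  0.02      ]]
```

View pics/t_iso.png

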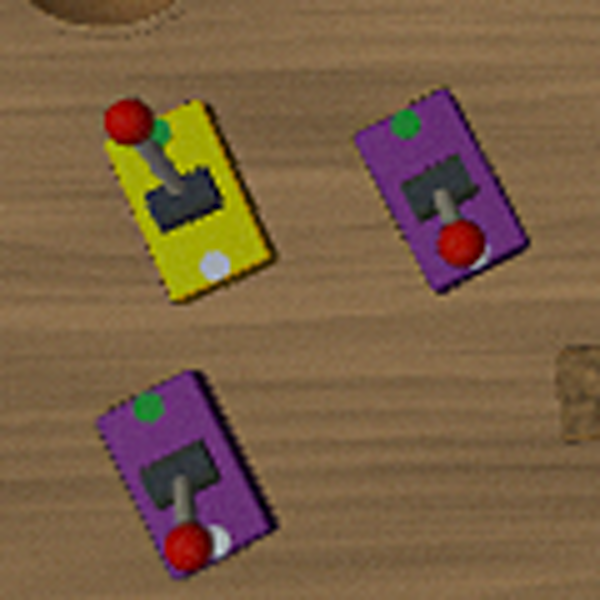

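View pics/t_bp.png

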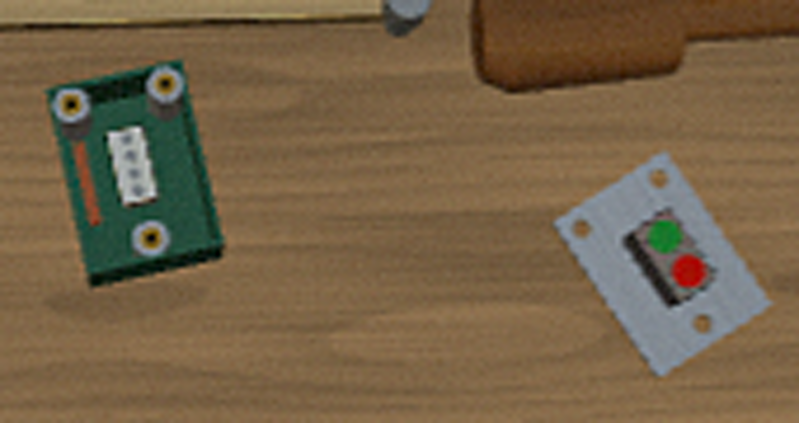

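View pics/s_iso.png

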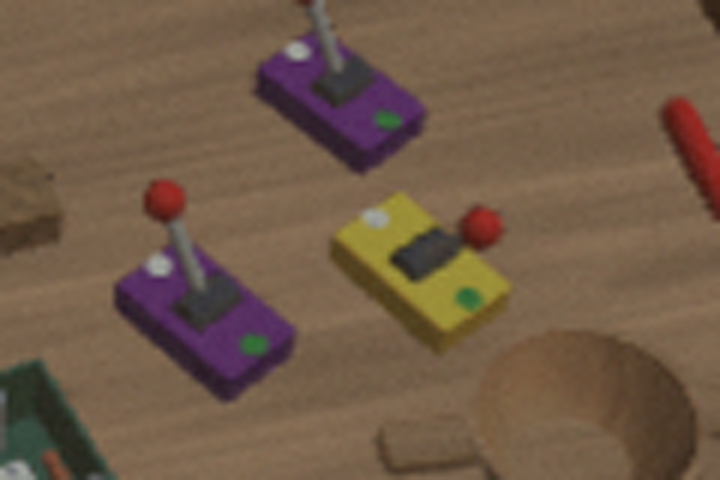

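Run:
```python
from h import *
def src(p,x0,y0,k): return (np.array(p,float)+.5)/k-.5+[x0,y0]
def fit(uv,loc,z):
    loc=np.array(loc,float)
    def f(q):
        c,s=np.cos(q[2]),np.sin(q[2])
        P=np.c_[loc@np.array([[c,-s],[s,c]]).T+q[:2],np.full(len(loc),z)]
        return (proj('top',P)-uv).ravel()
    g=back('top',uv,z)[:,:2]
    best=min((least_squares(f,[*g.mean(0),a]) for a in np.arange(-3,3.2,.7)),key=lambda r:r.cost)
    print(best.x.round(4),np.degrees(best.x[2]).round(1),best.fun.round(2)); return best.x
H=[[.048,.031],[.048,-.031],[-.048,0]]
b=fit(src([[71,105],[165,84],[151,238]],280,130,4.7),H,.06)
p=fit(src([[582,229],[658,178],[703,323]],280,130,4.7),H,.003)
i=fit(src([[107,145],[200,100],[272,255],[180,303]],170,165,5),[[.055,.033],[.055,-.033],[-.055,-.033],[-.055,.033]],.03)
c,s=np.cos(i[2]),np.sin(i[2])
for a in (.6,0,-.6):
    d=.08*np.sin(a); P=[i[0]+c*d,i[1]+s*d,.03+.08*np.cos(a)]
    print(a,np.round(P,4),proj('top',P),proj('scene',P))
print(src([128,122],170,165,5),src([482,228],320,140,6))
st=telemetry.get_state(); print(R.from_euler('xyz',st['tcp_rot']).as_matrix().round(3))
```

```text
[0.6245 0.0204 0.1961] 11.2 [ 0.01 -0.01 -0.02  0.02  0.   -0.01]
[ 0.5605 -0.3278  0.5545] 31.8 [-0.05 -0.04  0.03  0.09  0.02 -0.05]
[0.5158 0.3299 0.4318] 24.7 [-0.92 -0.23  0.27 -0.71  1.08  0.41 -0.42  0.49]
0.6 [0.5569 0.3488 0.096 ] [[195.59807471 188.3298237 ]] [[399.86401248 178.70105642]]
0 [0.5158 0.3299 0.11  ] [[200.87670393 201.61408574]] [[392.01418006 169.56943607]]
-0.6 [0.4748 0.311  0.096 ] [[208.64136867 216.11913606]] [[383.37321902 165.33753131]]
[195.2 189. ] [399.91666667 177.58333333]
[[-0.965 -0.     0.261]
 [-0.261  0.002 -0.965]
 [-0.    -1.    -0.002]]
```

```bash
cat >> h.py <<'E'
def plan(p,az_deg):
    "shift/turn in tool axes to reach TCP p, pointing down with tool z at azimuth az"
    st=telemetry.get_state(); A=R.from_euler('xyz',st['tcp_rot'])
    a=np.radians(az_deg); z=np.array([np.cos(a),np.sin(a),0]); y=np.array([0,0,-1.]); x=np.cross(y,z)
    T=R.from_matrix(np.c_[x,y,z])
    sh=A.inv().apply(np.array(p)-st['position']); tw=(A.inv()*T).as_rotvec(degrees=True)
    print('t',round(st['t'],2),'shift',sh.round(4),'turn',tw.round(2),'F',st['contact_force'].round(1),'w',round(st['width'],4),'pos',st['position'].round(4),'q',st['joint_pos'].round(2))
ISO=np.array([.5158,.3299]); IA=np.radians(24.7)
def iso(d,z,e=0): return [ISO[0]+d*np.cos(IA)-e*np.sin(IA),ISO[1]+d*np.sin(IA)+e*np.cos(IA),z]
E
python3 - <<'E'
from h import *
print(iso(.09,.2)); plan(iso(.09,.2),24.7)
print(back('top',[192,147],.05))
E
```

```text
[np.float64(0.597565735977405), np.float64(0.3675080366420969), 0.2]
t 0.1 shift [-0.6727  0.0318 -0.7984] turn [ 6.000e-02 -9.958e+01 -9.000e-02] F [-0.3  0.6 -0.2] w 0.0855 pos [ 0.1564 -0.5788  0.2304] q [-1.39  0.13  1.49  0.    1.52 -0.09]
[[0.69136342 0.37232539 0.05      ]]
```

carry_out([
  [[-0.673, 0, -0.798], [0, -99.6, 0], -1],
  [[-0.673, 0, -0.798], [0, -99.6, 0], -1],
  [[-0.673, 0, -0.798], [0, -99.6, 0], -1],
  [[-0.673, 0, -0.798], [0, -99.6, 0], -1],
  [[-0.673, 0, -0.798], [0, -99.6, 0], -1],
  [[-0.673, 0, -0.798], [0, -99.6, 0], -1],
  [[-0.673, 0, -0.798], [0, -99.6, 0], -1],
  [[-0.673, 0, -0.798], [0, -99.6, 0], -1],
], force=40)

```text
t: 0.9
position: [0.3259, -0.2149, 0.231]
tcp_rot: [-1.571, 0.0, -1.672]
contact_force: [2.4, 0.6, -0.4]
width: 0.0002
```

```bash
python3 -c "
from h import *
plan(iso(.09,.2),24.7)"
```

```text
t 0.9 shift [-0.6069  0.0311  0.2113] turn [-1.000e-02 -3.051e+01 -0.000e+00] F [ 2.4  0.6 -0.4] w 0.0002 pos [ 0.3259 -0.2149  0.231 ] q [-0.71 -0.47  2.02  0.    1.59 -0.61]
```

carry_out([
  [[-0.607, 0, 0.211], [0, -30.5, 0], -1],
  [[-0.607, 0, 0.211], [0, -30.5, 0], -1],
  [[-0.607, 0, 0.211], [0, -30.5, 0], -1],
  [[-0.607, 0, 0.211], [0, -30.5, 0], -1],
  [[-0.607, 0, 0.211], [0, -30.5, 0], -1],
  [[-0.607, 0, 0.211], [0, -30.5, 0], -1],
  [[-0.607, 0, 0.211], [0, -30.5, 0], -1],
  [[-0.607, 0, 0.211], [0, -30.5, 0], -1],
])

```text
t: 1.7
position: [0.4969, 0.1471, 0.2309]
tcp_rot: [-1.571, -0.0, -1.145]
contact_force: [1.1, -0.8, 1.0]
width: -0.0002
```

```bash
python3 -c "
from h import *
plan(iso(.09,.2),24.7)"
```

```text
t 1.7 shift [-0.1592  0.0309  0.1827] turn [ 0.02 -0.31  0.  ] F [ 1.1 -0.8  1. ] w -0.0002 pos [0.4969 0.1471 0.2309] q [ 0.19 -0.09  1.71 -0.    1.52 -0.24]
```

carry_out([
  [[-0.159, 0, 0.183], [0, -0.3, 0], -1],
  [[-0.159, 0, 0.183], [0, -0.3, 0], -1],
  [[-0.159, 0, 0.183], [0, -0.3, 0], -1],
  [[-0.159, 0, 0.183], [0, -0.3, 0], -1],
  [[-0.159, 0, 0.183], [0, -0.3, 0], -1],
  [[-0.159, 0, 0.183], [0, -0.3, 0], -1],
  [[-0.159, 0.03, 0.183], [0, -0.3, 0], -1],
])

```text
t: 2.4
position: [0.5997, 0.3674, 0.2044]
tcp_rot: [-1.565, 0.0, -1.138]
contact_force: [0.3, -0.2, 0.5]
width: -0.0001
```

```bash
python3 -c "
from h import *
plan(iso(.09,.088),24.7)
st=snap('wrist','pics/w1.png')
for a in (.6,): print(proj('wrist',iso(.08*np.sin(a),.03+.08*np.cos(a)),st))
"
```

```text
t 2.4 shift [-0.0009  0.1164 -0.0026] turn [-0.35  0.07 -0.01] F [ 0.3 -0.2  0.5] w -0.0001 pos [0.5997 0.3674 0.2044] q [ 0.48  0.42  1.2  -0.    1.52  0.04]
[[259.95431938 199.30930962]]
```

View pics/w1.png

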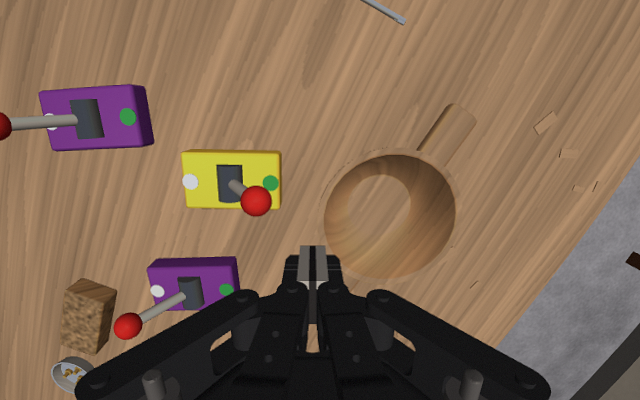

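The wrist view puts the red ball at (256,201), against (260,199) predicted, and the closed fingers are on its bowl side. Next I'll descend, then push.

carry_out([
  [[0, 0.05, -0.002], [0, 0, 0], -1],
  [[0, 0.09, -0.002], [0, 0, 0], -1],
  [[0, 0.112, -0.002], [0, 0, 0], -1],
  [[0, 0.112, -0.002], [0, 0, 0], -1],
])

```text
t: 2.85
position: [0.5923, 0.3618, 0.0837]
tcp_rot: [-1.581, -0.001, -1.141]
contact_force: [-0.8, -0.3, -0.5]
width: -0.0002
```

```bash
python3 -c "
from h import *
plan(iso(-.017,.088),24.7)
"
```

```text
t 2.85 shift [-0.0029 -0.0033 -0.0999] turn [ 0.57 -0.07  0.03] F [-0.8 -0.3 -0.5] w -0.0002 pos [0.5923 0.3618 0.0837] q [ 0.47  0.49  1.33 -0.    1.33  0.04]
```

carry_out([
  [[-0.002, 0, -0.015], [0, 0, 0], -1],
  [[-0.002, 0, -0.03], [0, 0, 0], -1],
  [[-0.002, 0, -0.045], [0, 0, 0], -1],
  [[-0.002, 0, -0.06], [0, 0, 0], -1],
  [[-0.002, 0, -0.075], [0, 0, 0], -1],
  [[-0.002, 0, -0.085], [0, 0, 0], -1],
  [[-0.002, 0, -0.085], [0, 0, 0], -1],
])

```text
t: 3.55
position: [0.5182, 0.3307, 0.092]
tcp_rot: [-1.568, 0.0, -1.14]
contact_force: [0.5, -0.1, -0.0]
width: -0.0001
```

```bash
python3 -c "
from h import *
plan(iso(-.017,.088),24.7)
st=snap('wrist','pics/w2.png')
"
```

```text
t 3.55 shift [-0.0003  0.004  -0.0195] turn [-0.16 -0.04 -0.01] F [ 0.5 -0.1 -0. ] w -0.0001 pos [0.5182 0.3307 0.092 ] q [ 0.48  0.27  1.59 -0.    1.28  0.05]
```

View pics/w2.png

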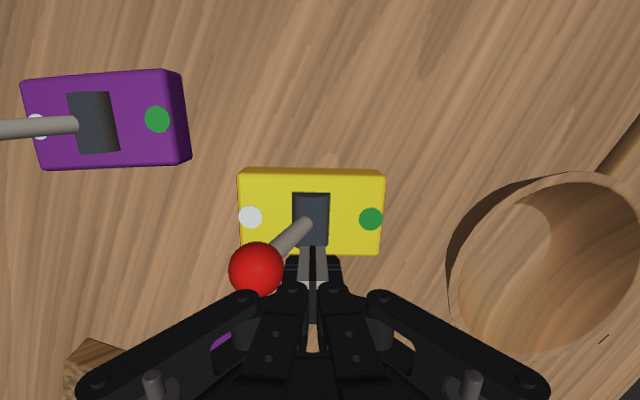

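carry_out([
  [[0, 0.004, -0.006], [0, 0, 0], -1],
  [[0, 0.004, -0.012], [0, 0, 0], -1],
  [[0, 0.004, -0.016], [0, 0, 0], -1],
  [[0, 0.004, -0.018], [0, 0, 0], -1],
  [[0, 0.004, -0.018], [0, 0, 0], -1],
])

```text
t: 4.1
position: [0.5011, 0.323, 0.0851]
tcp_rot: [-1.571, -0.0, -1.14]
contact_force: [-1.1, 0.6, 0.1]
width: -0.0
```

```bash
python3 -c "
from h import *
plan(iso(-.017,.088),24.7)
"
```

```text
t 4.1 shift [-0.0001 -0.0029 -0.0007] turn [ 0.04 -0.03  0.  ] F [-1.1  0.6  0.1] w -0.0 pos [0.5011 0.323  0.0851] q [ 0.49  0.23  1.65 -0.    1.26  0.06]
```

carry_out([
  [[0, 0, -0.002], [0, 0, 0], -1],
  [[0, 0, -0.004], [0, 0, 0], -1],
  [[0, 0, -0.004], [0, 0, 0], -1],
])

```text
t: 4.4
position: [0.5, 0.3225, 0.0863]
tcp_rot: [-1.565, 0.0, -1.14]
contact_force: [10.6, 5.3, -5.3]
width: 0.0001
```

```bash
python3 -c "
from h import *
plan(iso(-.017,.088),24.7)
"
```

```text
t 4.4 shift [-0.0001 -0.0017  0.0004] turn [-0.32 -0.04 -0.01] F [10.6  5.3 -5.3] w 0.0001 pos [0.5    0.3225 0.0863] q [ 0.49  0.22  1.65 -0.    1.26  0.06]
```

carry_out([
  [[0, 0, -0.001], [0, 0, 0], -1],
  [[0, 0, -0.001], [0, 0, 0], -1],
  [[0, 0, -0.001], [0, 0, 0], -1],
])

```text
t: 4.7
position: [0.4998, 0.3224, 0.0866]
tcp_rot: [-1.564, 0.0, -1.14]
contact_force: [12.0, 6.3, -6.7]
width: -0.0002
```

carry_out([
  [[0, 0, 0.01], [0, 0, 0], -1],
  [[0, 0, 0.02], [0, 0, 0], -1],
  [[0, -0.04, 0.02], [0, 0, 0], -1],
  [[0, -0.09, 0.02], [0, 0, 0], -1],
  [[0, -0.14, 0.02], [0, 0, 0], -1],
  [[0, -0.17, 0.02], [0, 0, 0], -1],
  [[0, -0.17, 0.02], [0, 0, 0], -1],
])

```text
t: 5.4
position: [0.5178, 0.3308, 0.2624]
tcp_rot: [-1.561, 0.001, -1.14]
contact_force: [0.9, 0.5, -0.5]
width: 0.0003
```

```bash
python3 -c "
from h import *
st=snap('wrist','pics/w3.png')
plan([.5,.3,.25],24.7)
for a in (-.6,-.5,-.4): print(a,proj('wrist',iso(.08*np.sin(a),.03+.08*np.cos(a)),st), proj('scene',iso(.08*np.sin(a),.03+.08*np.cos(a)),st))
snap('scene','pics/s3.png'); crop('pics/s3.png','pics/s3c.png',320,130,440,220,6)
"
```

```text
t 5.45 shift [ 0.0205  0.0086 -0.0279] turn [-0.31 -0.03 -0.02] F [-0.  -0.6 -0.6] w -0.0001 pos [0.5167 0.3303 0.2588] q [0.49 0.15 1.42 0.   1.57 0.05]
-0.6 [[267.4920494  184.99448661]] [[383.38589703 165.32713502]]
-0.5 [[273.30242623 185.90748977]] [[384.73417572 165.60532268]]
-0.4 [[279.6890197  186.68033836]] [[386.13887854 166.06062317]]
```

View pics/w3.png

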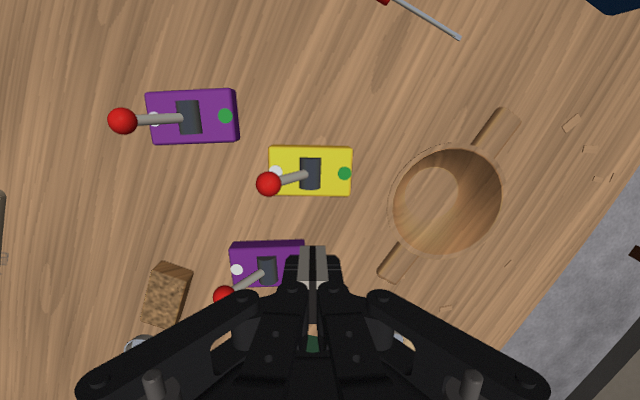

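View pics/s3c.png

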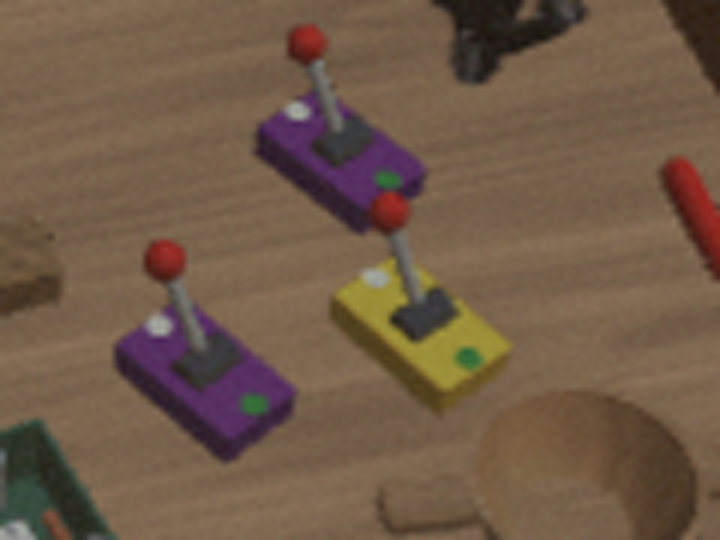

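The wrist view shows the yellow isolator's ball at (268,184), against (267.5,185) predicted for -0.6 rad. The push also met a 13 N end stop, so the lever is off. Now to the plate.

```bash
python3 -c "
from h import *
plan([.5605,-.3278,.26],-58.2)"
```

```text
t 5.5 shift [ 0.6162 -0.0044 -0.2337] turn [-5.000e-02  8.287e+01 -5.000e-02] F [ 0.1 -0.5 -1.2] w -0.0003 pos [0.5156 0.3297 0.256 ] q [0.49 0.15 1.42 0.   1.57 0.05]
```

carry_out([
  [[0.616, -0.004, -0.234], [0, 82.9, 0], 1],
  [[0.616, -0.004, -0.234], [0, 82.9, 0], 1],
  [[0.616, -0.004, -0.234], [0, 82.9, 0], 1],
  [[0.616, -0.004, -0.234], [0, 82.9, 0], 1],
  [[0.616, -0.004, -0.234], [0, 82.9, 0], 1],
  [[0.616, -0.004, -0.234], [0, 82.9, 0], 1],
  [[0.616, -0.004, -0.234], [0, 82.9, 0], 1],
  [[0.616, -0.004, -0.234], [0, 82.9, 0], 1],
])

```text
t: 6.3
position: [0.5408, -0.0714, 0.2551]
tcp_rot: [-1.574, -0.002, -2.346]
contact_force: [1.9, 0.4, 0.1]
width: 0.0853
```

```bash
python3 -c "
from h import *
plan([.5605,-.3278,.25],-58.2)"
```

```text
t 6.3 shift [0.1692 0.0048 0.1936] turn [ 0.2  13.76  0.15] F [1.9 0.4 0.1] w 0.0853 pos [ 0.5408 -0.0714  0.2551] q [-0.23 -0.02  1.6   0.    1.57  0.55]
```

carry_out([
  [[0.169, 0.005, 0.194], [0, 13.8, 0], 1],
  [[0.169, 0.005, 0.194], [0, 13.8, 0], 1],
  [[0.169, 0.005, 0.194], [0, 13.8, 0], 1],
  [[0.169, 0.005, 0.194], [0, 13.8, 0], 1],
  [[0.169, 0.005, 0.194], [0, 13.8, 0], 1],
  [[0.169, 0.005, 0.194], [0, 13.8, 0], 1],
  [[0.169, 0.005, 0.194], [0, 13.8, 0], 1],
  [[0.169, 0.005, 0.194], [0, 13.8, 0], 1],
])

```text
t: 7.1
position: [0.5634, -0.3248, 0.2509]
tcp_rot: [-1.574, -0.001, -2.581]
contact_force: [0.1, 0.5, 0.8]
width: 0.0851
```

```bash
python3 -c "
from h import *
plan([.5605,-.3278,.25],-58.2)
st=snap('wrist','pics/w4.png')
c,s=np.cos(.5545),np.sin(.5545)
for x,y in [(.048,.031),(.048,-.031),(-.048,0)]: print(proj('wrist',[.5605+c*x-s*y,-.3278+s*x+c*y,.005],st))
plan([.5605,-.3278,.25],-58.2)
crop('pics/w4.png','pics/w4c.png',210,80,410,280,3)
"
```

```text
t 7.1 shift [0.0041 0.0009 0.001 ] turn [0.18 0.33 0.05] F [0.1 0.5 0.8] w 0.0851 pos [ 0.5634 -0.3248  0.2509] q [-0.6   0.26  1.3   0.    1.58  0.41]
[[289.34218285 137.58020283]]
[[336.76269968 137.90784627]]
[[312.55283299 207.42999537]]
t 7.15 shift [0.0046 0.0016 0.0012] turn [0.12 0.38 0.02] F [-0.9  1.4  0.2] w 0.0858 pos [ 0.5638 -0.3243  0.2516] q [-0.6   0.26  1.3   0.    1.58  0.41]
```

View pics/w4c.png

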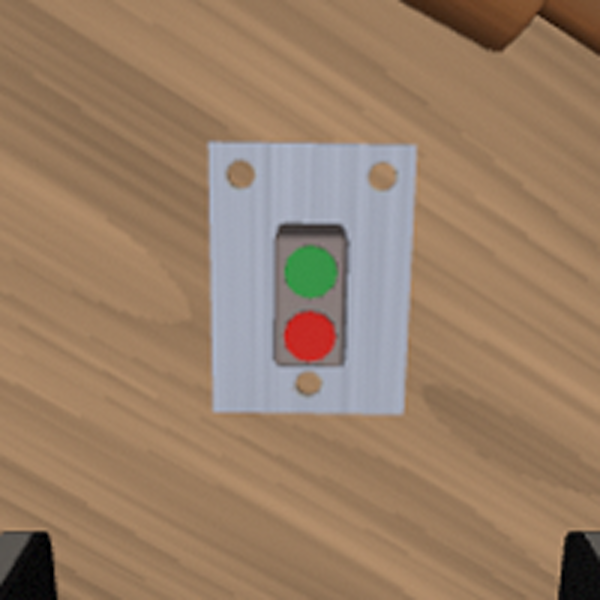

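The plate's holes are at (290,138), (337,138) and (312,207.5), within half a pixel of prediction. I'll descend over the housing.

carry_out([
  [[0.004, 0.05, 0.001], [0, 0.4, 0], 1],
  [[0.004, 0.1, 0.001], [0, 0.4, 0], 1],
  [[0.004, 0.14, 0.001], [0, 0.4, 0], 1],
  [[0.004, 0.17, 0.001], [0, 0.4, 0], 1],
  [[0.004, 0.17, 0.001], [0, 0.4, 0], 1],
  [[0.004, 0.17, 0.001], [0, 0.4, 0], 1],
])

```text
t: 7.75
position: [0.5613, -0.3276, 0.0833]
tcp_rot: [-1.571, -0.0, -2.586]
contact_force: [0.7, -1.1, 0.7]
width: 0.0855
```

```bash
python3 -c "
from h import *
plan([.5605,-.3278,.009],-58.2)
st=snap('wrist','pics/w5.png')
c,s=np.cos(.5545),np.sin(.5545)
for x,y,z in [(.048,.031,.005),(.048,-.031,.005),(.028,.015,.043),(.028,-.015,.043)]: print(proj('wrist',[.5605+c*x-s*y,-.3278+s*x+c*y,z],st))
"
```

```text
t 7.75 shift [ 0.0008  0.0743 -0.0002] turn [0.04 0.01 0.01] F [ 0.7 -1.1  0.7] w 0.0855 pos [ 0.5613 -0.3276  0.0833] q [-0.61  0.37  1.48  0.    1.29  0.41]
[[269.48663884 152.69855509]]
[[351.58851893 152.77226861]]
[[287.07990355 191.49845398]]
[[333.22739321 191.55072163]]
```

View pics/w5.png

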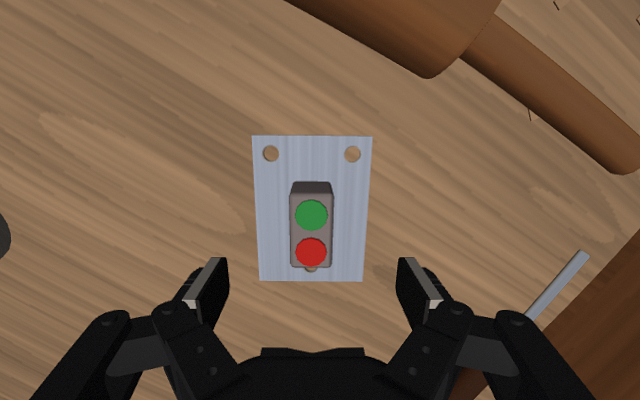

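The holes at (271,154) and (352,154) agree with prediction to about 1 px, and the jaws straddle the housing.

carry_out([
  [[0.001, 0.03, 0], [0, 0, 0], 1],
  [[0.001, 0.055, 0], [0, 0, 0], 1],
  [[0.001, 0.07, 0], [0, 0, 0], 1],
  [[0.001, 0.074, 0], [0, 0, 0], 1],
  [[0.001, 0.074, 0], [0, 0, 0], 1],
  [[0.001, 0.074, 0], [0, 0, 0], 1],
])

```text
t: 8.4
position: [0.5614, -0.3303, 0.0108]
tcp_rot: [-1.568, 0.001, -2.588]
contact_force: [1.0, 0.4, 0.8]
width: 0.0855
```

```bash
python3 -c "
from h import *
plan([.5605,-.3278,.009],-58.2)
"
```

```text
t 8.4 shift [-0.0005  0.0018 -0.0026] turn [-0.15 -0.08 -0.07] F [1.  0.4 0.8] w 0.0855 pos [ 0.5614 -0.3303  0.0108] q [-0.61  0.46  1.52  0.    1.17  0.41]
```

carry_out([
  [[0, 0.001, -0.001], [0, 0, 0], -0.1],
  [[0, 0.001, -0.001], [0, 0, 0], -0.2],
  [[0, 0.001, -0.001], [0, 0, 0], -0.3],
  [[0, 0.001, -0.001], [0, 0, 0], -1],
  [[0, 0.001, -0.001], [0, 0, 0], -1],
  [[0, 0.001, -0.001], [0, 0, 0], -1],
  [[0, 0.001, -0.001], [0, 0, 0], -1],
], force=80)

```text
t: 9.1
position: [0.56, -0.3289, 0.0082]
tcp_rot: [-1.57, 0.0, -2.588]
contact_force: [-0.8, -0.3, 3.9]
width: 0.0288
```

```bash
python3 -c "
from h import *
plan([.5605,-.3278,.009],-58.2)
"
```

```text
t 9.1 shift [-0.001  -0.0008 -0.0007] turn [-0.04 -0.08 -0.02] F [-0.8 -0.3  3.9] w 0.0288 pos [ 0.56   -0.3289  0.0082] q [-0.61  0.46  1.52  0.    1.16  0.41]
```

carry_out([
  [[0, -0.015, 0], [0, 0, 0], -1],
  [[0, -0.035, 0], [0, 0, 0], -1],
  [[0, -0.065, 0], [0, 0, 0], -1],
  [[0, -0.1, 0], [0, 0, 0], -1],
  [[0, -0.14, 0], [0, 0, 0], -1],
  [[0, -0.16, 0], [0, 0, 0], -1],
  [[0, -0.16, 0], [0, 0, 0], -1],
])

```text
t: 9.8
position: [0.5616, -0.33, 0.173]
tcp_rot: [-1.564, 0.003, -2.588]
contact_force: [0.9, 0.7, -1.2]
width: 0.0292
```

```bash
python3 -c "
from h import *
st=snap('wrist','pics/w6.png')
plan([.6245,.0204,.17],-78.8)
"
```

```text
t 9.85 shift [-0.2383 -0.0008 -0.2637] turn [-0.16 20.51 -0.11] F [-0.4 -0.5 -3.1] w 0.029 pos [ 0.5604 -0.3292  0.1697] q [-0.61  0.29  1.41  0.    1.43  0.41]
```

View pics/w6.png

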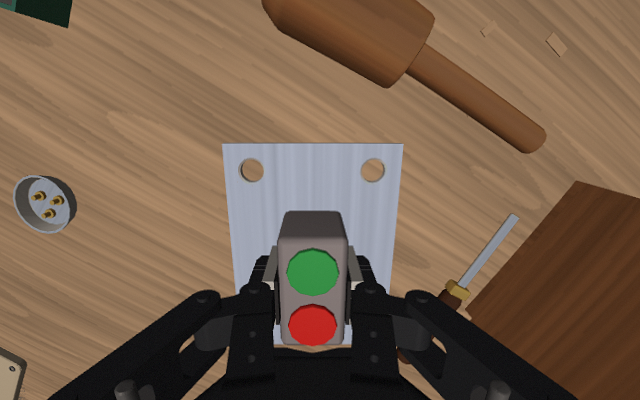

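The plate is held level, and its front holes show at (252,170) and (372,170). I'll carry it over the box.

carry_out([
  [[-0.02, 0, -0.022], [0, 5, 0], -1],
  [[-0.05, 0, -0.055], [0, 10, 0], -1],
  [[-0.085, 0, -0.094], [0, 15, 0], -1],
  [[-0.12, 0, -0.132], [0, 20.5, 0], -1],
  [[-0.155, 0, -0.171], [0, 20.5, 0], -1],
  [[-0.19, 0, -0.209], [0, 20.5, 0], -1],
  [[-0.22, 0, -0.244], [0, 20.5, 0], -1],
  [[-0.238, 0, -0.264], [0, 20.5, 0], -1],
])

```text
t: 10.65
position: [0.6215, 0.0249, 0.1645]
tcp_rot: [-1.573, -0.005, -2.944]
contact_force: [0.2, -0.4, -3.5]
width: 0.0294
```

carry_out([
  [[0, 0, 0], [0, 0, 0], -1],
  [[0, 0, 0], [0, 0, 0], -1],
  [[0, 0, 0], [0, 0, 0], -1],
  [[0, 0, 0], [0, 0, 0], -1],
  [[0, 0, 0], [0, 0, 0], -1],
])

```text
t: 11.15
position: [0.6231, 0.0198, 0.1675]
tcp_rot: [-1.571, -0.0, -2.948]
contact_force: [-0.8, 0.6, -2.2]
width: 0.0291
```

```bash
python3 -c "
from h import *
st=snap('wrist','pics/w7.png')
plan([.6245,.0204,.17],-78.8)
snap('top','pics/t7.png');snap('scene','pics/s7.png')
crop('pics/w7.png','pics/w7c.png',190,0,440,230,3)
crop('pics/t7.png','pics/t7c.png',250,110,370,220,6)
crop('pics/s7.png','pics/s7c.png',270,160,390,260,6)
"
```

```text
t 11.2 shift [-0.0014 -0.0024 -0.0002] turn [ 0.   -0.08  0.01] F [ 0.4 -0.5 -3.3] w 0.0288 pos [0.6232 0.0199 0.1676] q [-0.05  0.23  1.49 -0.    1.42  1.33]
```

View pics/w7c.png

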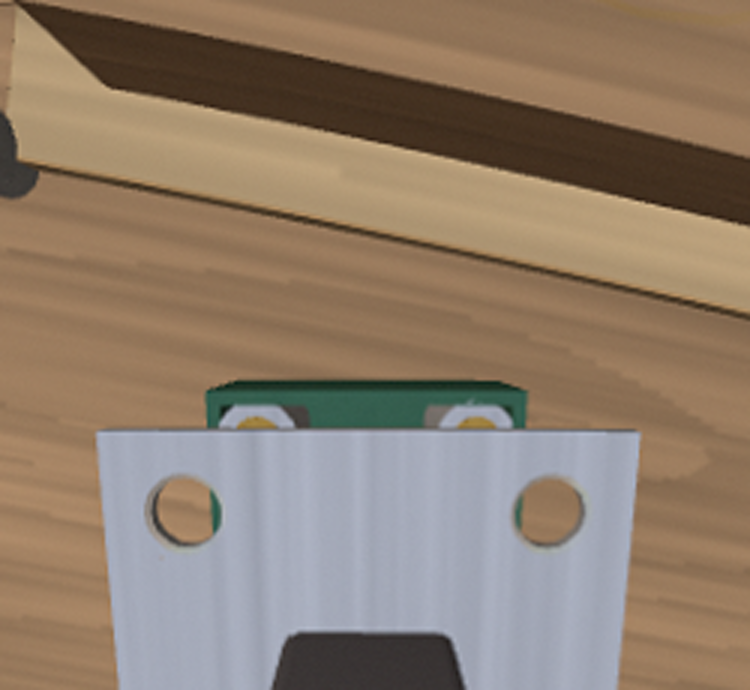

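View pics/s7c.png

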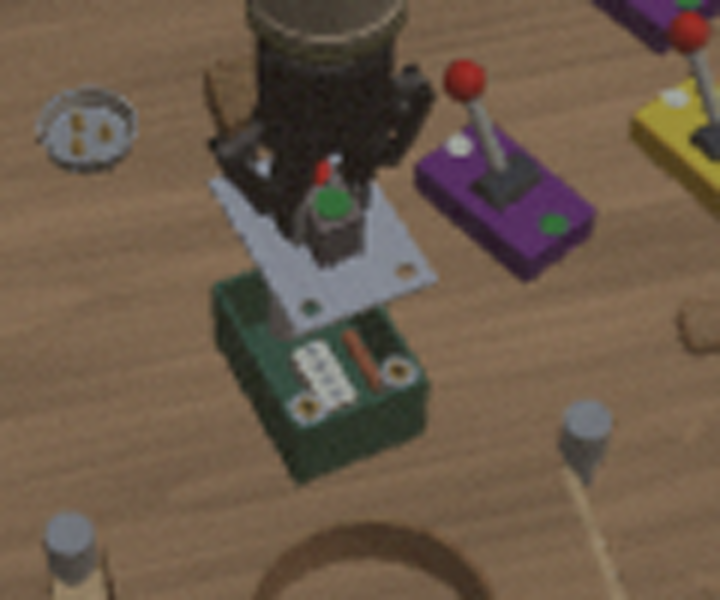

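View pics/t7c.png

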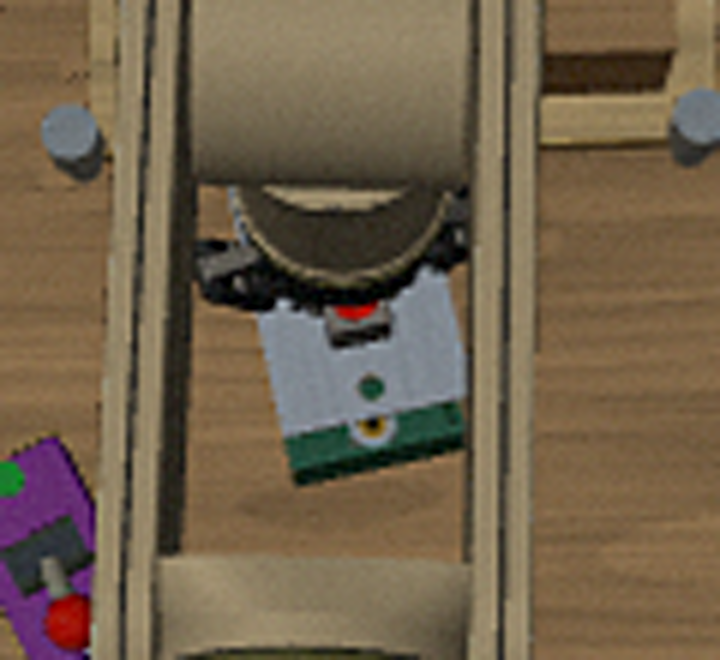

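The wrist view shows the plate holes at crop (185,510) and (549,511), with the box posts visible ahead and below. The scene and top views also show the plate level above the box. I'll come down most of the way.

carry_out([
  [[-0.001, 0.02, 0], [0, 0, 0], -1],
  [[-0.001, 0.04, 0], [0, 0, 0], -1],
  [[-0.001, 0.055, 0], [0, 0, 0], -1],
  [[-0.001, 0.07, 0], [0, 0, 0], -1],
  [[-0.001, 0.074, 0], [0, 0, 0], -1],
  [[-0.001, 0.074, 0], [0, 0, 0], -1],
  [[-0.001, 0.074, 0], [0, 0, 0], -1],
  [[-0.001, 0.074, 0], [0, 0, 0], -1],
])

```text
t: 12.1
position: [0.6252, 0.0212, 0.095]
tcp_rot: [-1.57, 0.002, -2.946]
contact_force: [1.2, -0.6, -3.0]
width: 0.029
```

carry_out([
  [[0, 0, 0], [0, 0, 0], -1],
  [[0, 0, 0], [0, 0, 0], -1],
  [[0, 0, 0], [0, 0, 0], -1],
  [[0, 0, 0], [0, 0, 0], -1],
  [[0, 0, 0], [0, 0, 0], -1],
])

```text
t: 12.6
position: [0.6243, 0.0212, 0.0937]
tcp_rot: [-1.571, -0.0, -2.946]
contact_force: [-0.6, 0.9, -2.8]
width: 0.0292
```

```bash
python3 -c "
from h import *
st=snap('wrist','pics/w8.png')
plan([.6245,.0204,.0845],-78.8)
snap('top','pics/t8.png');snap('scene','pics/s8.png')
crop('pics/w8.png','pics/w8c.png',220,110,410,210,4)
crop('pics/t8.png','pics/t8c.png',270,130,350,200,8)
crop('pics/s8.png','pics/s8c.png',290,180,360,250,8)
"
```

```text
t 12.65 shift [-0.0001  0.0092  0.0008] turn [0.   0.01 0.01] F [-0.3  0.4 -2.9] w 0.0293 pos [0.6242 0.0212 0.0937] q [-0.05  0.3   1.55  0.    1.29  1.33]
```

View pics/w8c.png

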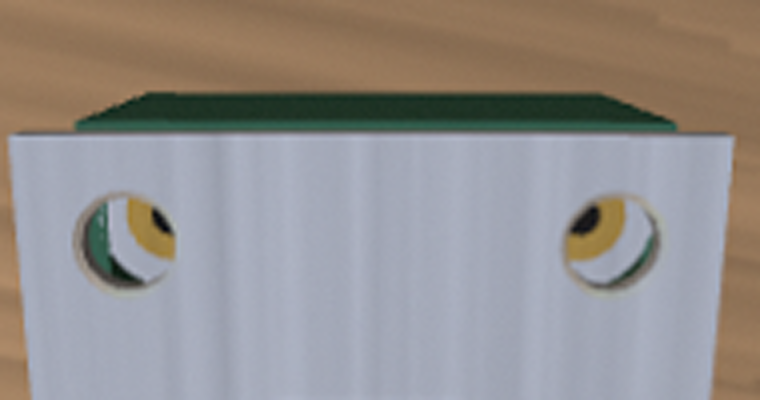

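View pics/s8c.png

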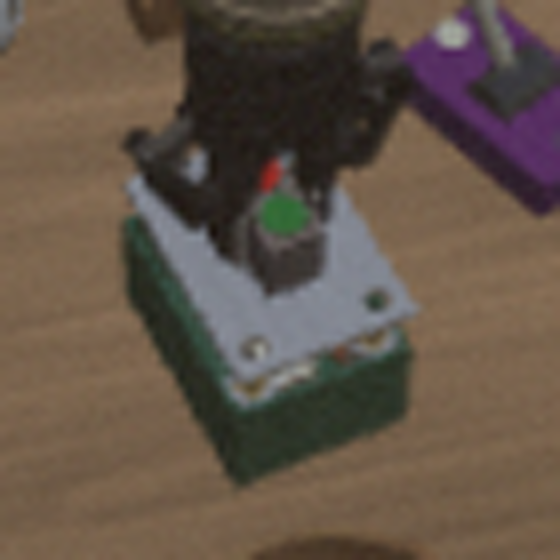

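View pics/t8c.png

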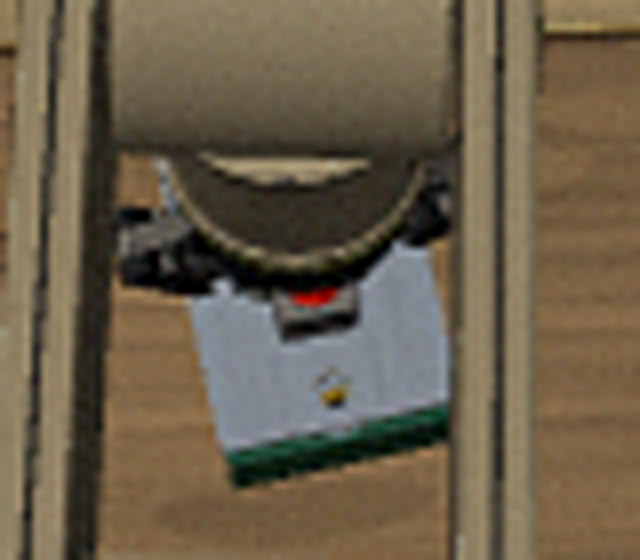

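Through the wrist camera, both threaded holes are visible inside the plate holes and nearly symmetric. I'll lower to the final height.

carry_out([
  [[0, 0.003, 0.001], [0, 0, 0], -1],
  [[0, 0.007, 0.001], [0, 0, 0], -1],
  [[0, 0.01, 0.001], [0, 0, 0], -1],
  [[0, 0.01, 0.001], [0, 0, 0], -1],
  [[0, 0.01, 0.001], [0, 0, 0], -1],
  [[0, 0.01, 0.001], [0, 0, 0], -1],
  [[0, 0.01, 0.001], [0, 0, 0], -1],
  [[0, 0.01, 0.001], [0, 0, 0], -1],
])

```text
t: 13.55
position: [0.6247, 0.0202, 0.0839]
tcp_rot: [-1.571, 0.0, -2.946]
contact_force: [0.2, -0.4, -1.8]
width: 0.0293
```

```bash
python3 -c "
from h import *
st=snap('wrist','pics/w9.png')
plan([.6245,.0204,.0835],-78.8)
np.save('st9.npy',np.r_[st['position'],st['tcp_rot']])
snap('top','pics/t9.png');snap('scene','pics/s9.png')
crop('pics/w9.png','pics/w9c.png',230,130,400,190,4.7)
crop('pics/t9.png','pics/t9c.png',270,130,350,200,8)
crop('pics/s9.png','pics/s9c.png',290,180,360,250,8)
"
```

```text
t 13.6 shift [ 0.0001  0.0004 -0.0002] turn [-0.01  0.02 -0.02] F [ 0.3 -0.2 -2.9] w 0.0287 pos [0.6246 0.0202 0.0839] q [-0.05  0.31  1.56 -0.    1.27  1.33]
```

View pics/w9c.png

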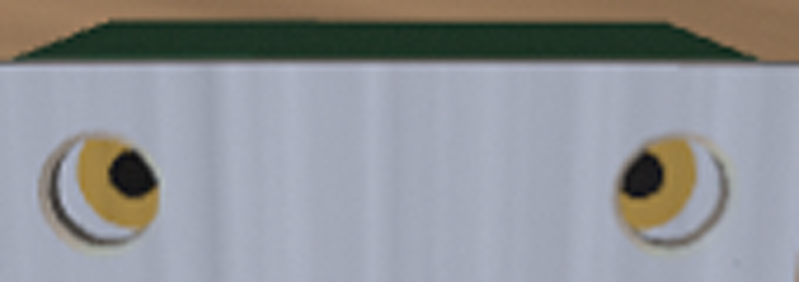

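View pics/s9c.png

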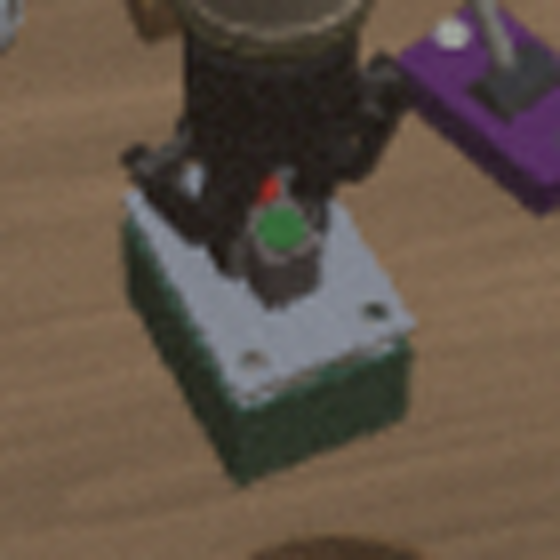

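View pics/t9c.png

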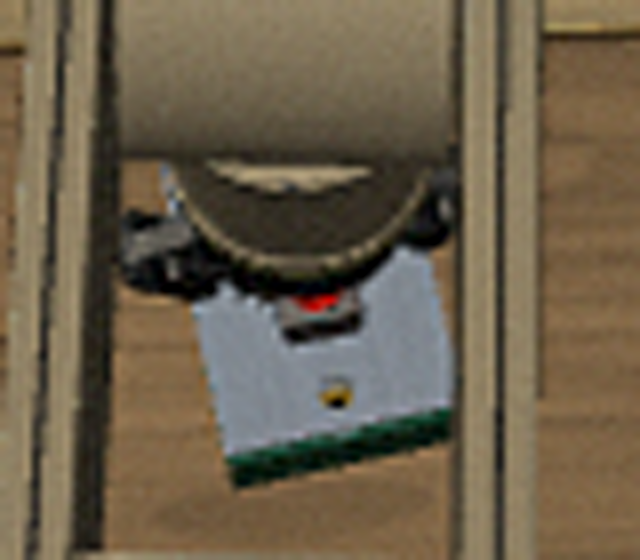

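```bash
cat > m.py <<'E'
from h import *
def analyze(v,rim,blk,k,x0,y0,az=11.2):
    st=dict(position=v[:3],tcp_rot=v[3:])
    s=lambda p:(np.array(p,float)+.5)/k-.5+[x0,y0]
    r,b=s(rim),s(blk)
    a=np.radians(az); Q=np.array([[np.cos(a),np.sin(a)],[-np.sin(a),np.cos(a)]])
    for zt in (v[2]-.0085+.005,):
        P=back('wrist',r,zt,st); B=back('wrist',b,.06,st)
        print('spacings mm',1e3*np.linalg.norm(P[0]-P[1]),1e3*np.linalg.norm(B[0]-B[1]))
        # depth implied by 62 mm spacing
        for nm,uv in (('platetop',r),('box',b)):
            f=lambda z:np.linalg.norm(np.subtract(*back('wrist',uv,z[0],st)))-.062
            print(nm,'z from spacing',least_squares(f,[.07]).x)
        print('plate-box, box frame mm',(1e3*(P-B)[:,:2]@Q.T).round(2))
        d=(B[0]-B[1])[:2]; e=(P[0]-P[1])[:2]
        print('az box',np.degrees(np.arctan2(d[1],d[0]))-90,'plate',np.degrees(np.arctan2(e[1],e[0]))-90)
        print('box holes',B[:,:2].round(4).tolist(),'plate',P[:,:2].round(4).tolist())
E
python3 - <<'E'
from m import *
analyze(np.load('st9.npy'),[[100,191],[672,191]],[[134,174],[639,174.5]],4.7,230,130)
b=np.array([.6245,.0204]);c,s=np.cos(.1961),np.sin(.1961)
for x,y in [(.048,.031),(.048,-.031)]: print(b[0]+c*x-s*y,b[1]+s*x+c*y)
# top view hole2 & scene predictions
for n,o,k,ns in (('top',[270,130],8,[(-.048,0)]),('scene',[290,180],8,[(.048,.031),(.048,-.031)])):
    for x,y in ns:
        for z in (.06,.075,.08):
            q=proj(n,[b[0]+c*x-s*y,b[1]+s*x+c*y,z])[0]; print(n,x,y,z,((q-o+.5)*k-.5).round(1))
E
```

```text
spacings mm 61.96488703988701 62.09379823492695
platetop z from spacing [0.08036566]
box z from spacing [0.06025199]
plate-box, box frame mm [[ 1.89 -0.05]
 [ 1.95  0.07]]
az box 11.17804107839686 plate 11.23602263987469
box holes [[0.665, 0.0588], [0.677, -0.0021]] plate [[0.6668, 0.0591], [0.6789, -0.0017]]
0.6655398161092463 0.060158439276702655
0.6776202414463048 -0.0006532645612573225
top -0.048 0 0.06 [337.4 405.4]
top -0.048 0 0.075 [337.1 398.7]
top -0.048 0 0.08 [337.  396.5]
scene 0.048 0.031 0.06 [371.4 337. ]
scene 0.048 0.031 0.075 [372.6 318.4]
scene 0.048 0.031 0.08 [373.  312.1]
scene 0.048 -0.031 0.06 [250.8 385.6]
scene 0.048 -0.031 0.075 [251.2 367.2]
scene 0.048 -0.031 0.08 [251.3 361. ]
```

Measured heights: plate underside about 75 mm, box rim about 60 mm, and the yaw matches to 0.1°. The plate sits about 1–2 mm too far along +x, as judged from both the wrist and top views. I'll nudge it back and re-measure.

carry_out([
  [[0.001, 0, 0], [0, 0, 0], -1],
  [[0.0016, 0, 0], [0, 0, 0], -1],
  [[0.0016, 0, 0], [0, 0, 0], -1],
  [[0.0016, 0, 0], [0, 0, 0], -1],
  [[0.0016, 0, 0], [0, 0, 0], -1],
  [[0.0016, 0, 0], [0, 0, 0], -1],
  [[0.0016, 0, 0], [0, 0, 0], -1],
])

```text
t: 14.4
position: [0.6229, 0.0199, 0.0837]
tcp_rot: [-1.571, -0.0, -2.946]
contact_force: [-0.2, -0.6, -2.4]
width: 0.0292
```

```bash
python3 -c "
from h import *
st=snap('wrist','pics/w10.png')
plan([.6245,.0204,.0835],-78.8)
np.save('st10.npy',np.r_[st['position'],st['tcp_rot']])
snap('top','pics/t10.png');snap('scene','pics/s10.png')
a=cv2.resize(cv2.imread('pics/w10.png')[150:190,235:270],None,fx=11,fy=11,interpolation=cv2.INTER_CUBIC)
b=cv2.resize(cv2.imread('pics/w10.png')[150:190,355:390],None,fx=11,fy=11,interpolation=cv2.INTER_CUBIC)
cv2.imwrite('pics/w10c.png',np.hstack([a,b]))
crop('pics/t10.png','pics/t10c.png',300,165,325,190,20)
crop('pics/s10.png','pics/s10c.png',310,205,350,240,18)
"
```

```text
t 14.45 shift [-0.0016  0.0002 -0.0002] turn [0.   0.01 0.  ] F [-0.3 -0.3 -1.8] w 0.0293 pos [0.6229 0.0199 0.0837] q [-0.05  0.3   1.57  0.    1.27  1.32]
```

View pics/w10c.png

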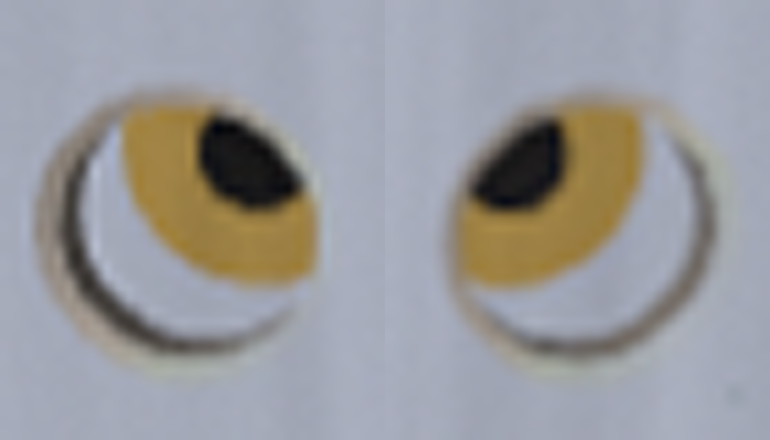

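View pics/t10c.png

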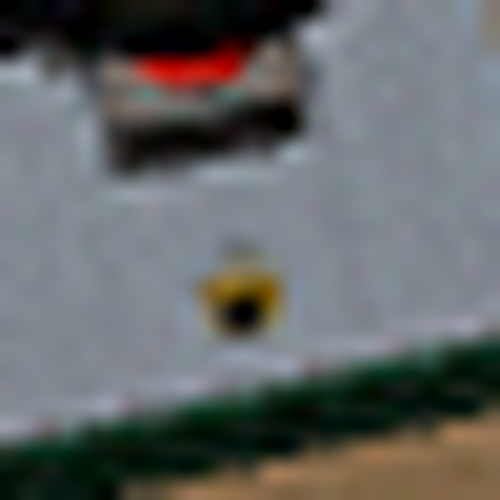

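View pics/s10c.png

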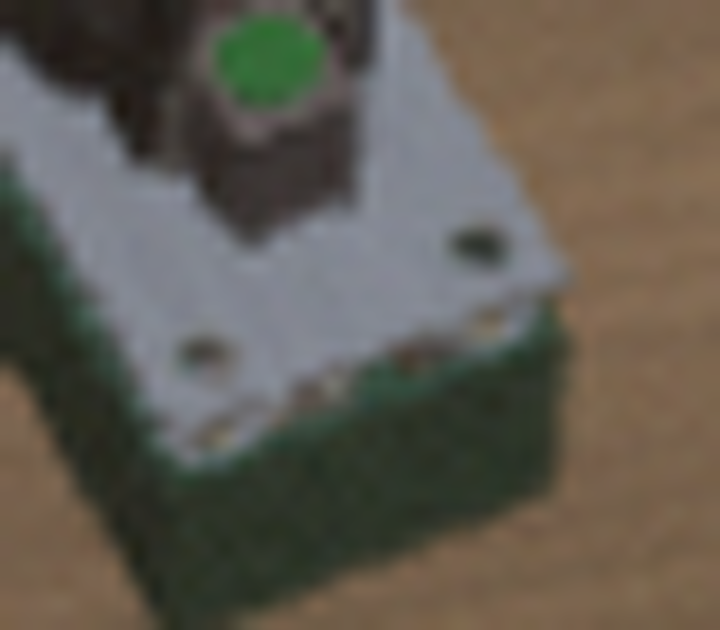

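Run:
```python
from m import *
# map to full px, pass with k=1 (so src() identity)
f=lambda u,v,x0:[(u+.5)/11-.5+x0,(v+.5)/11-.5+150]
rim=[f(180,234,235),f(588-385,234,355)]; blk=[f(255,155,235),f(510-385,155,355)]
analyze(np.load('st10.npy'),rim,blk,1,0,0)
v=np.load('st10.npy'); st=dict(position=v[:3],tcp_rot=v[3:])
# hole1/0 view of grip: plate centre in world from hole fit
```

```text
spacings mm 62.19078636819709 62.23388441909471
platetop z from spacing [0.0806616]
box z from spacing [0.0606259]
plate-box, box frame mm [[-0.18 -0.14]
 [-0.18 -0.1 ]]
az box 11.23387321893199 plate 11.236273703792449
box holes [[0.665, 0.0589], [0.6771, -0.0022]] plate [[0.6648, 0.0587], [0.6769, -0.0023]]
```

Residual offset is now about 0.2 mm. I'll check the lever and the bystanders once more.

```bash
python3 -c "
from h import *
crop('pics/s10.png','pics/s10w.png',150,100,470,300,2.4)
import time
print({k:np.round(v,4) for k,v in telemetry.get_state().items()})
"
```

```text
{'t': np.float64(14.55), 'joint_pos': array([-0.0503,  0.3037,  1.5658,  0.    ,  1.272 ,  1.3248]), 'qd': array([ 0.0001, -0.0004,  0.0019,  0.0015, -0.0001,  0.001 ]), 'effort': array([-1.70000e-03, -6.38148e+01, -4.78016e+01,  3.00000e-04,
       -4.00000e-04,  0.00000e+00]), 'position': array([0.6229, 0.0199, 0.0837]), 'tcp_rot': array([-1.5708,  0.    , -2.9459]), 'contact_force': array([-0.0636,  0.384 , -1.8667]), 'ft_torque': array([0.0068, 0.0132, 0.0161]), 'width': np.float64(0.0292)}
```

View pics/s10w.png

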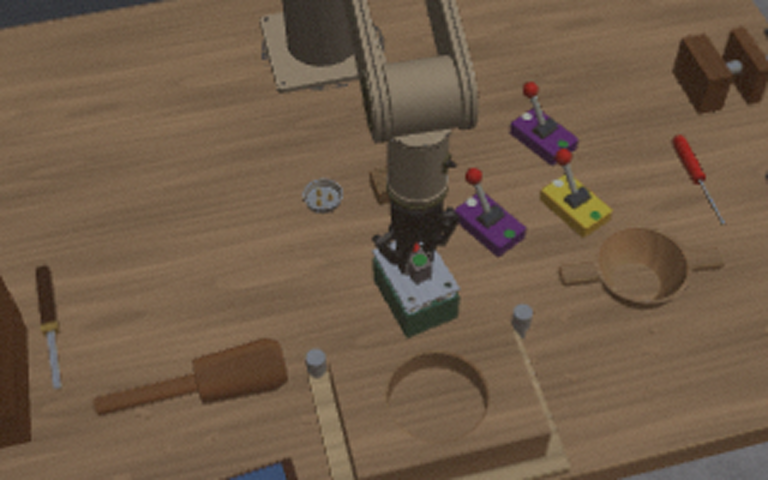

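The yellow isolator's lever still leans to its white dot at (565,157). The other things look undisturbed, and the plate is still over the box. Handing in.

```bash
python3 -c "
from rig import robot
print(robot.close_job())"
```

```text
the job is handed in; nothing more can be done
None
```

The isolator is off, and the cover plate is held still and level over the green box, ready for you to start the screws. I handed the job in at about 14.6 s.

- **Isolator:** I pushed the lever to the white-dot side until it met its end stop (about 13–15 N). A wrist picture afterwards put the ball about 1 px from where it should be when fully off. The scene camera was also about 1.5 px out, within the 2 mm calibration.
- **Height:** the plate's underside is about 15 mm above the rim. The wrist camera puts the plate's top about 80.5 mm above the bench and the rim about 60.5 mm.
- **Alignment:** the last wrist pictures put holes 0 and 1 within about 0.2 mm of their threaded holes, with no measurable turn. The first check showed the plate about 1.9 mm too far along the box's +x; I moved it back 1.6 mm and measured again.
- **Third hole:** hole 2 is visible only in the top view, where it agrees to about 0.5 mm, judged by eye.
- **Disagreement:** before that correction, a rough by-eye reading of the scene camera suggested about 1 mm of sideways offset. The closer wrist camera did not show it, so I went with the wrist camera.
- **Other things on the bench:** none of the others looked moved in the last scene picture, though the arm mostly hid the cork block. I did not touch the purple look-alikes.

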